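# Snap the tool caddy into its bench rack

### The arm

A 6-joint arm with a two-finger parallel gripper is mounted at the origin on the work surface; the furniture and walls round the work are solid. World frame = base frame: x ahead of the robot, y to its left, z up, the work surface at z = 0. Lengths are in m, angles in rad, forces in N, time in s.
With the tool pointing down it reaches from about 0.4 to 0.925 m from the base axis. Payload 3.4 kg.
Tool frame: the origin (TCP) lies between the finger pads, 19 mm behind the fingertips; this is the grasp point; z points along the fingers, y is the line along which they close (so a half turn about z gives the same grasp; the last joint's range is limited). The gripper opens to 85 mm and grips with 20 to 120 N. Pads are 22 mm wide; open, the fingers measure 114 mm over their backs; the gripper's body (76 mm by 85 mm) begins 54 mm behind the grasp point. The pads swing forward as they close: fully open they stand 13 mm farther back than shut.
Start: joints at [-0.073, 0.307, 1.506, -0, 1.328, -0.073], TCP at [0.575, -0, 0.25] pointing down, gripper open.
Joint ranges: [-3.12, 3.12], [-1.05, 2.28], [0.14, 2.33], [-1.42, 4.57], [0.1, 2.73], [-2.68, 2.68]. Speed limits (rad/s): [2.57, 2.57, 3.14, 3.14, 3.14, 3.14].

### API

Orientations are given as [roll, pitch, yaw] about the fixed x, y, z axes, in that order (R = Rz(yaw) Ry(pitch) Rx(roll)).
In Python, from rig import telemetry, imaging, env gives the robot as it stands. The module is installed in compiled form; this text tells all that it offers.
- The arm moves only by the shell command python3 -m jog 'ROWS'. ROWS is a JSON object of lists of equal length, an entry for each row: "delta_pos": the shift along the tool's x, y, z each as a share of 0.04 m, from -1 to 1, a list of three; "yaw": the turn about the tool's z as a share of 0.08 rad, from -1 to 1; "grip": the gripper's target within -1 to 1 (shut at 1, half-way at 0, fully open at -1). In form: {"delta_pos": [[tx, ty, tz], ...], "yaw": [yaw, ...], "grip": [grip, ...]}. A call has 1 to 5 rows; each row shifts and turns the commanded pose from where the row before left it, along the tool's axes as they then stand; what a row does not reach is not made up. A row lasts 1/12 s, in which the tool goes at most 41.7 mm and 7.16 degrees, less where a joint would pass 70% of its speed; a pose out of reach is approached as far as the arm can. A call with a number of a shift or a turn outside -1 to 1 is refused whole. A call with a gripper value outside its range is refused whole. The fingers move at their own pace and stop on an object; the grip force is fixed at half the most. Time passes only in rows, so rows that do not move let the fingers close. It gives the time, the measured TCP pose, the force, the opening and the grip force at its end, in the units of the state.
- telemetry.read_state(): the state, without advancing time (a new reading comes with each control period).
- imaging.read_camera(name): name is "scene" or "side" or "wrist"; returns the picture (400x640x3 uint8, blue, green, red); there is no depth.
- imaging.camera_params(name): a dict with "camera_matrix" (3x3 intrinsics, pixels), "dist" ([k1, k2, p1, p2, k3] as OpenCV has them; the pictures are not rectified), "R" (3x3) and "t" (3): a world point X has camera coordinates R X + t. Camera axes: x right, y down, z forward; pixel columns grow to the right and rows downward; lengths in m; the calibration is good to about 2 mm. A picture is of the moment at which its call begins: read the wrist's pose just before it. camera_params takes no time and is no camera call; for the wrist camera it gives the pose at the moment of the call.
- env.job_done(): hands the job in; it is judged then, once.
Trained networks look in the newest picture that a camera, given by its name, has taken for a name from the list of things; names that differ only in an ending like _2 or _b are one class to them, and where a whole thing is asked for, a point or a joint stands for the part that bears it (a point fixed in the world has none). Each returns a list of dicts, best first, with "score" (0 to 1); they miss things now and then, are a little off and sometimes report something else, mostly with a low value. They report only what shows in the picture. A call takes as long as a camera call.
- imaging.outline_of(camera, query): "pixels" (400x640 bool, what is visible of it).
- imaging.place_of(camera, query): "point" ([x, y, z] in m, in world coordinates, good to about 4 mm: a listed point, or the origin of a listed thing).
The state is a dict: "clock": time; "joints": joint angles; "joint_vel": joint speeds; "joint_efforts": joint torques, N m; "tcp_pos": TCP position; "eef_rot": TCP orientation; "wrist_force": force on the tool from outside, world axes, zero at the start; "wrist_torque": the same for the moment, N m; "opening": finger opening in m; "grip_force": force on a finger pad.
Only numpy, scipy, OpenCV 4.12 (cv2) and the standard library are available. Lean on these libraries where they do the work, as an engineer would, in place of code of your own. Each camera call takes 0.05 s, during which the arm holds its last target. There are 200 camera calls.

### The job

Take the small open caddy by the grip of its handle, hang it by the handle bar in the two hooks of the bench rack, and press it straight down past the spring catches until it snaps fully home on both hooks. Finish still holding the grip and still pressing the handle firmly down into the hooks; do not let go. Leave the glue bottle, the brass weight and the roll of clear tape where they stand.

Things in the scene. Friction and masses are not known exactly. Their poses are not given: they have to be found in the camera images.
- caddy: Open sheet-metal tray 56 x 124 x 45 mm with a rigid bow handle, about 0.2 kg, standing on the table behind the drawer cabinet. Origin: centre of its underside; z up; y along its length; same either way round. Two posts at y = +-56 mm rise to a round steel bar of 8 mm diameter, along y, whose axis is 120 mm above the underside.
- grip (a point): Centre of the wooden grip in the middle of the handle bar: 14 mm (x) x 36 mm (y) x 16 mm (z) with flat sides, on the bar's axis, 120 mm above the caddy's underside. Grasp it from above across its 14 mm, closing along the caddy's x. Axes as the caddy's.
- bar_a (a point): Point on the axis of the handle bar, at y = -34 mm of the caddy (this part of the bar goes into one hook). Under the bar the handle is open for 71 mm, down to the tray rim: the hooks, 43 mm high over all, enter it from the hook-tip side.
- bar_b (a point): Point on the axis of the handle bar, at y = +34 mm of the caddy (this part goes into the other hook).
- rack: Metal rack fixed on the table at the left of the drawer cabinet, two hooks at its top. Origin on the table below the middle of the hook seats; z up; x points from the hook tips (robot's side) to the column; y along the row of hooks. Foot plate 130 x 160 x 8 mm; column and cross beam at x = 50 to 80 mm, up to z = 166 mm.
- seat (a point): Midway between the hooks, 175 mm above the table, axes as the rack's: the grip's centre comes here, bar along y, when home. Lower the bar straight down at x = 0 (forgives 6 mm), y = 0 (posts clear the hooks by 9 mm). It meets the leaves about 15 mm above; the push rises to 10 to 20 N, drops suddenly (leaves even pull) 6 to 12 mm above, then the bar stops hard.
- hook_arms: The two level steel arms of the hooks, 12 mm wide, 5 mm thick, at y = +-34 mm of the rack, from the tips to the cross beam; the bar rests on their tops, 4 mm below its axis. Origin and axes as the seat point.
- hook_left (a point): Seat of the hook at y = +34 mm of the rack (bar axis when home). J-shaped, 12 mm wide, open upward: tip on the -x side, flared outward to x = -17 mm, 34 mm high over this point; black spring housing 18 mm wide on the +x side, 22 mm away, 26 mm high. Between them a sprung leaf slopes down to a nose 7.5 mm above this point and narrows the channel by 3.5 mm.
- hook_right (a point): The same for the other hook, at y = -34 mm of the rack.
- parts_cabinet: Grey drawer cabinet fixed on the table in front of the robot, 215 mm high, 0.27 m along world x and 0.22 m along world y, with one drawer pulled out about 50 mm to its left. Origin: middle of its footprint. It stands between the robot and the caddy; the rack stands at its left.
- bottle: Bystander: white glue bottle, 60 mm diameter, 171 mm high, standing; origin at the centre of its underside.
- weight: Bystander: brass weight with a knob, 40 mm diameter, 44 mm high; origin at the centre of its underside.
- tape: Bystander: flat roll of clear tape, 71 mm diameter, 19 mm high; origin at the centre of its underside.

How it is judged:
By the outcome, as a careful person would: the job done as asked, in the order asked, and still so for the second after the job is handed in, while the arm keeps its last pose, push and grip.
It also fails if it takes over 61 s, if anything falls off the work surface, if the arm or the gripper's body presses on something with over 40 N, if the wrist force passes 120 N, or if a joint passes its speed limit or range.

## Working session

There is one attempt and no reset: what is moved stays moved. The work goes in short steps, Python scripts to look and compute and a shell command to move; the robot and the scene stay as the last step left them, time stands still between calls to the robot, and variables do not carry over. Pictures are saved under pics/ and viewed, at most 10 in all, crops included, and the job is handed in when it is done.

```bash
mkdir -p pics; python3 - <<'E'
from rig import telemetry, imaging
import cv2,numpy as np
s=telemetry.read_state(); print({k:np.round(v,3).tolist() for k,v in s.items()})
ims=[]
for c in ["scene","side"]:
    im=imaging.read_camera(c); ims.append(im)
    p=imaging.camera_params(c); print(c,np.round(-np.array(p['R']).T@p['t'],3))
    for q in ["caddy","grip","bar_a","rack","seat","hook_left","hook_right","parts_cabinet","bottle","weight","tape"]:
        print(c,q,[(round(d['score'],2),np.round(d['point'],3).tolist()) for d in imaging.place_of(c,q)[:2]])
cv2.imwrite('pics/a.png',cv2.resize(np.vstack(ims),(480,600)))
cv2.imwrite('pics/a1.png',ims[0]);cv2.imwrite('pics/a2.png',ims[1])
E
```

```text
{'clock': 0.0, 'joints': [-0.074, 0.308, 1.508, -0.0, 1.328, -0.073], 'joint_vel': [0.001, 0.0, 0.001, 0.002, 0.001, 0.0], 'joint_efforts': [-0.002, -45.756, -25.192, -0.0, 0.013, -0.0], 'tcp_pos': [0.574, 0.0, 0.249], 'eef_rot': [-3.14, -0.0, 1.571], 'wrist_force': [-0.199, -0.34, -0.549], 'wrist_torque': [-0.003, -0.024, 0.007], 'grip_force': 0.0, 'opening': 0.085}
scene [-0.293 -0.565  0.906]
scene caddy [(0.59, [0.668, -0.098, 0.002])]
scene grip [(0.82, [0.666, -0.099, 0.118])]
scene bar_a [(0.83, [0.674, -0.13, 0.123]), (0.75, [0.67, -0.062, 0.122])]
scene rack [(0.81, [0.516, 0.308, 0.002])]
scene seat [(0.65, [0.516, 0.303, 0.174])]
scene hook_left [(0.75, [0.511, 0.336, 0.178])]
scene hook_right [(0.69, [0.522, 0.272, 0.177])]
scene parts_cabinet []
scene bottle [(0.63, [0.483, -0.195, 0.002])]
scene weight [(0.71, [0.342, 0.404, -0.001])]
scene tape []
side [1.209 0.656 0.765]
side caddy [(0.79, [0.672, -0.096, -0.001])]
side grip [(0.72, [0.673, -0.095, 0.121]), (0.54, [0.513, 0.305, 0.176])]
side bar_a [(0.89, [0.67, -0.06, 0.122]), (0.86, [0.673, -0.131, 0.118])]
side rack [(0.91, [0.518, 0.305, 0.0])]
side seat [(0.84, [0.513, 0.305, 0.175]), (0.5, [0.518, 0.303, 0.001])]
side hook_left [(0.56, [0.506, 0.338, 0.18])]
side hook_right [(0.57, [0.521, 0.27, 0.173])]
side parts_cabinet []
side bottle [(0.85, [0.478, -0.199, -0.003])]
side weight [(0.64, [0.34, 0.409, 0.0])]
side tape [(0.56, [0.606, 0.163, -0.001]), (0.54, [0.674, -0.1, 0.122])]
```

View pics/a1.png

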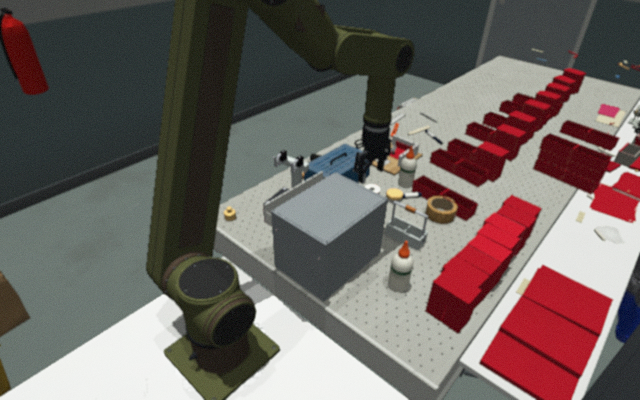

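View pics/a2.png

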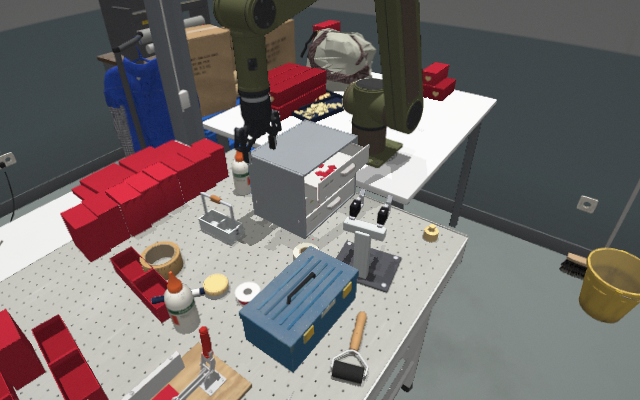

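The side view shows the caddy at about (220,220) behind the cabinet. The rack hooks are at (356,208) and (384,212), and a blue toolbox at (300,305) stands next to the rack. Next I'll locate the cabinet, drawer and toolbox edges, and the yaw of the bar and hooks.

```bash
cat > h.py <<'E'
import cv2,numpy as np
from rig import telemetry, imaging
def ray(c,uv,p=None):
    p=p or imaging.camera_params(c)
    K=np.array(p['camera_matrix']);d=np.array(p['dist']);R=np.array(p['R']);t=np.array(p['t'])
    n=cv2.undistortPoints(np.array([[uv]],float),K,d)[0,0]
    return -R.T@t, R.T@np.array([n[0],n[1],1])
def atz(c,uv,z):
    o,v=ray(c,uv); return np.round(o+v*(z-o[2])/v[2],3)
def tri(rs):
    A=0;b=0
    for o,v in rs:
        v=v/np.linalg.norm(v);P=np.eye(3)-np.outer(v,v);A=A+P;b=b+P@o
    return np.linalg.solve(A,b)
E
python3 - <<'E'
from h import *
for uv in [(250,155),(301,180),(357,135),(300,122)]: print('cab',atz('side',uv,.215))
for uv in [(275,210),(326,242),(386,208),(337,173)]: print('cab scene',atz('scene',uv,.215))
for uv in [(367,147),(307,180)]: print('drawer',atz('side',uv,.19),atz('side',uv,.16))
for uv in [(243,305),(293,330),(356,268),(300,250)]: print('box',atz('side',uv,.12),atz('side',uv,.08))
for c in ['scene','side']:
    o=imaging.outline_of(c,'rack'); 
    for d in o[:1]: ys,xs=np.nonzero(d['pixels']); print(c,xs.min(),xs.max(),ys.min(),ys.max())
im=cv2.imread('pics/a2.png'); a=im[100:300,190:440]
b=cv2.imread('pics/a1.png')[130:290,220:440]
cv2.imwrite('pics/b.png',np.hstack([cv2.resize(a,(400,320),interpolation=2),cv2.resize(b,(400,320),interpolation=2)]))
E
```

```text
cab [ 0.552 -0.063  0.215]
cab [0.57  0.13  0.215]
cab [0.284 0.117 0.215]
cab [ 0.309 -0.078  0.215]
cab scene [0.293 0.11  0.215]
cab scene [ 0.292 -0.075  0.215]
cab scene [ 0.51  -0.104  0.215]
cab scene [0.552 0.109 0.215]
drawer [0.29  0.157 0.19 ] [0.242 0.131 0.16 ]
drawer [0.532 0.119 0.19 ] [0.496 0.091 0.16 ]
box [0.884 0.223 0.12 ] [0.864 0.196 0.08 ]
box [0.87  0.341 0.12 ] [0.849 0.322 0.08 ]
box [0.665 0.353 0.12 ] [0.631 0.335 0.08 ]
box [0.691 0.218 0.12 ] [0.659 0.191 0.08 ]
scene 266 308 152 201
```

View pics/b.png

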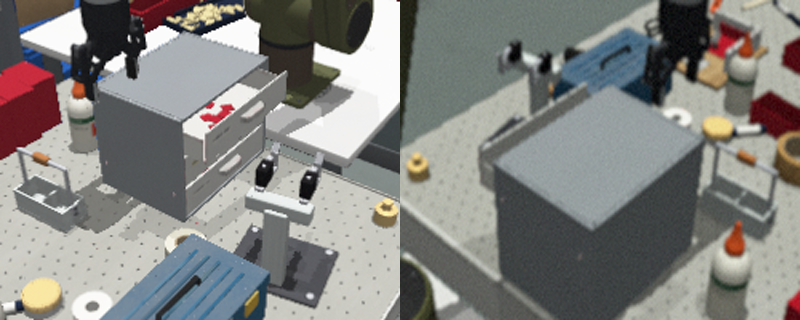

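```bash
python3 -m jog '{"delta_pos": [[-0.4,0.8,0],[-1,0.8,0],[-1,0.8,0],[0,0,0],[0,0,0]], "yaw": [0,0,-0.6,0,0], "grip": [-1,-1,-1,-1,-1]}'
python3 - <<'E'
from h import *
im=imaging.read_camera('wrist');cv2.imwrite('pics/c.png',im)
for q in ["grip","bar_a","caddy"]: print(q,[(round(d['score'],2),np.round(d['point'],3).tolist()) for d in imaging.place_of('wrist',q)[:2]])
s=telemetry.read_state();print(s['tcp_pos'],s['eef_rot'])
E
```

```text
clock: 1.72
tcp_pos: [0.6602, -0.083, 0.2491]
eef_rot: [-3.141, -0.0, 1.616]
wrist_force: [-1.0, 0.2, -0.1]
opening: 0.0852
grip_force: 0.0
grip [(0.83, [0.67, -0.096, 0.12])]
bar_a [(0.98, [0.675, -0.13, 0.119]), (0.78, [0.665, -0.067, 0.126])]
caddy [(0.86, [0.673, -0.096, 0.001])]
[ 0.65806294 -0.08006231  0.24997316] [-3.14061690e+00 -6.61378298e-04  1.61936881e+00]
```

View pics/c.png

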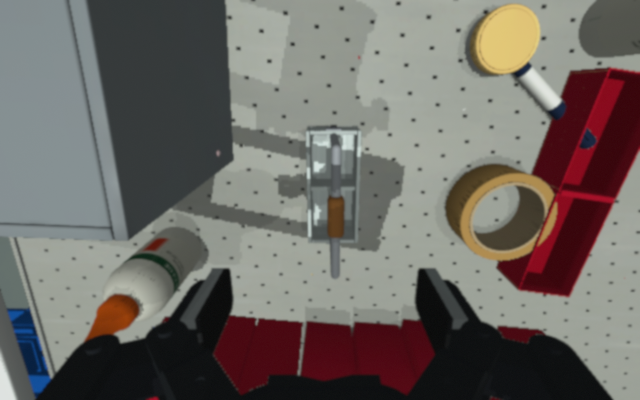

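The bar runs from about (336,140) to (335,275) in the wrist picture, with the grip centred at (336,216). I'll triangulate its position, height and yaw.

```bash
python3 - <<'E'
from h import *
rs=[ray('wrist',(336,216))]
for c in ['scene','side']:
    imaging.read_camera(c)
    for d in imaging.outline_of(c,'grip')[:2]:
        ys,xs=np.nonzero(d['pixels']);print(c,d['score'],xs.mean(),ys.mean(),len(xs))
print(rs[0], tri([rs[0],ray('side',(216,200))]))
print(atz('wrist',(336,216),.12),atz('wrist',(337,150),.12),atz('wrist',(335,275),.12))
s=telemetry.read_state();print(s['tcp_pos'],s['eef_rot'])
E
```

```text
scene 0.61 407.2150234741784 228.21596244131456 1065
side 0.6 220.0534469403563 221.71649883811 1291
(array([0.65468698, 0.00478243, 0.37419488]), array([ 0.05463278, -0.36258077, -0.93197835])) [ 0.66951834 -0.09472787  0.11772652]
[ 0.67  -0.094  0.12 ] [ 0.668 -0.039  0.12 ] [ 0.673 -0.152  0.12 ]
[ 0.65856696 -0.08015916  0.25045428] [ 3.14131550e+00 -9.63075864e-06  1.61986582e+00]
```

```bash
python3 -m jog '{"delta_pos": [[-0.4,0.28,0],[0,0,0.7],[0,0,0.7],[0,0,0.7],[0,0,0]], "yaw": [0,0,0,0,0], "grip": [-1,-1,-1,-1,-1]}'
python3 - <<'E'
from h import *
im=imaging.read_camera('wrist')
for q in ["grip","bar_a"]: print(q,[(round(d['score'],2),np.round(d['point'],3).tolist()) for d in imaging.place_of('wrist',q)[:2]])
s=telemetry.read_state();print(s['tcp_pos'],s['eef_rot'])
E
```

```text
clock: 2.53
tcp_pos: [0.6668, -0.0953, 0.1601]
eef_rot: [-3.131, -0.003, 1.619]
wrist_force: [-1.4, 0.4, -0.5]
opening: 0.0851
grip_force: 0.0
grip [(0.81, [0.675, -0.096, 0.122])]
bar_a [(0.91, [0.672, -0.13, 0.118]), (0.85, [0.667, -0.067, 0.124])]
[ 0.67152515 -0.09632143  0.16707914] [3.14058767e+00 2.56326490e-04 1.61923377e+00]
```

```bash
python3 -m jog '{"delta_pos": [[0,0,0.6],[0,0,0.6],[0,0,0],[0,0,0],[0,0,0]], "yaw": [0,0,0,0,0], "grip": [-1,-1,-1,-1,-1]}'
python3 -m jog '{"delta_pos": [[0,0,0],[0,0,0],[0,0,0],[0,0,0],[0,0,0]], "yaw": [0,0,0,0,0], "grip": [0,0.5,1,1,1]}'
python3 -m jog '{"delta_pos": [[0,0,0],[0,0,0],[0,0,0],[0,0,0],[0,0,0]], "yaw": [0,0,0,0,0], "grip": [1,1,1,1,1]}'
```

```text
clock: 3.1
tcp_pos: [0.6726, -0.0967, 0.1205]
eef_rot: [3.138, 0.001, 1.619]
wrist_force: [0.0, 0.5, 0.4]
opening: 0.0857
grip_force: 0.0
clock: 3.52
tcp_pos: [0.6712, -0.0966, 0.1185]
eef_rot: [3.141, 0.0, 1.619]
wrist_force: [-0.1, 0.2, 0.5]
opening: 0.0257
grip_force: 0.0
clock: 3.93
tcp_pos: [0.671, -0.0966, 0.1183]
eef_rot: [3.142, 0.0, 1.619]
wrist_force: [-1.6, 1.0, 3.7]
opening: 0.0129
grip_force: 59.3
```

```bash
python3 -m jog '{"delta_pos": [[0,0,-0.4],[0,0,-0.8],[0,0,-1],[0,0,-1],[0,0,-1]], "yaw": [0,0,0,0,0], "grip": [1,1,1,1,1]}'
python3 -m jog '{"delta_pos": [[0,0,-1],[0,0,-1],[0,0,-0.5],[0,0,0],[0,0,0]], "yaw": [0,0,0,0,0], "grip": [1,1,1,1,1]}'
```

```text
clock: 4.35
tcp_pos: [0.6704, -0.0963, 0.2861]
eef_rot: [-3.139, -0.001, 1.619]
wrist_force: [1.7, -0.3, -2.0]
opening: 0.0132
grip_force: 58.8
clock: 4.77
tcp_pos: [0.6714, -0.0965, 0.3864]
eef_rot: [3.14, 0.0, 1.619]
wrist_force: [-0.4, 1.0, -2.1]
opening: 0.013
grip_force: 58.8
```

```bash
python3 -m jog '{"delta_pos": [[0.4,-0.2,0],[0.8,-0.4,0],[0.85,-0.5,0],[0.85,-0.5,0],[0.85,-0.5,0]], "yaw": [0,0,0,0,0], "grip": [1,1,1,1,1]}'
python3 -m jog '{"delta_pos": [[0.85,-0.5,0],[0.85,-0.5,0],[0.85,-0.5,0],[0.85,-0.5,0],[0.4,-0.2,0]], "yaw": [-0.4,-0.4,-0.4,-0.4,-0.3], "grip": [1,1,1,1,1]}'
```

```text
clock: 5.18
tcp_pos: [0.5775, 0.0503, 0.3815]
eef_rot: [-3.134, -0.001, 1.618]
wrist_force: [0.9, 1.6, -2.4]
opening: 0.0132
grip_force: 58.8
clock: 5.6
tcp_pos: [0.4716, 0.1939, 0.3824]
eef_rot: [-3.133, -0.002, 1.775]
wrist_force: [1.1, -0.4, -2.4]
opening: 0.0133
grip_force: 58.8
```

```bash
python3 -m jog '{"delta_pos": [[0,0,0],[0,0,0]], "yaw": [0,0], "grip": [1,1]}'
python3 - <<'E'
from h import *
for c in ["scene","side","wrist"]:
    imaging.read_camera(c)
    for q in ["seat","hook_left","hook_right","grip","bar_a"]: print(c,q,[(round(d['score'],2),np.round(d['point'],3).tolist()) for d in imaging.place_of(c,q)[:2]])
s=telemetry.read_state();print(s['tcp_pos'],s['eef_rot'],s['joints'])
cv2.imwrite('pics/d.png',imaging.read_camera('wrist'))
E
```

```text
clock: 5.77
tcp_pos: [0.4748, 0.1917, 0.3831]
eef_rot: [-3.136, 0.001, 1.773]
wrist_force: [0.3, 0.2, -2.3]
opening: 0.0132
grip_force: 58.8
scene seat [(0.9, [0.518, 0.304, 0.176])]
scene hook_left [(0.74, [0.517, 0.307, 0.176]), (0.61, [0.509, 0.339, 0.18])]
scene hook_right [(0.87, [0.522, 0.274, 0.179])]
scene grip [(0.83, [0.474, 0.188, 0.386])]
scene bar_a [(0.77, [0.483, 0.158, 0.385]), (0.77, [0.467, 0.224, 0.386])]
side seat [(0.89, [0.51, 0.304, 0.175])]
side hook_left [(0.87, [0.505, 0.341, 0.176])]
side hook_right [(0.95, [0.524, 0.269, 0.172]), (0.21, [0.474, 0.193, 0.269])]
side grip [(0.7, [0.478, 0.191, 0.388])]
side bar_a [(0.96, [0.487, 0.155, 0.384]), (0.63, [0.473, 0.229, 0.387])]
wrist seat [(0.84, [0.515, 0.303, 0.178])]
wrist hook_left [(0.81, [0.506, 0.34, 0.179])]
wrist hook_right [(0.57, [0.528, 0.275, 0.174])]
wrist grip [(0.66, [0.478, 0.188, 0.388])]
wrist bar_a [(0.62, [0.468, 0.221, 0.39]), (0.56, [0.484, 0.158, 0.384])]
[0.47662251 0.19128952 0.38608245] [ 3.14143647e+00 -4.26995461e-05  1.77087177e+00] [2.99384116e-01 1.41864154e-01 1.39171412e+00 2.70232856e-05
 1.60785474e+00 9.93096838e-02]
```

View pics/d.png

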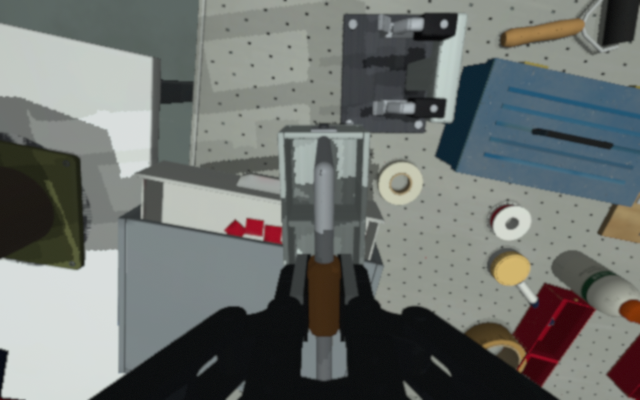

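The wrist picture shows the foot plate with its left edge from (343,14) to (343,132). The hook tips are near (388,26) and (380,107), the black housings near (440,25) and (435,107), and the beam's far edge runs from (466,14) to (450,124). I'll crop it to get accurate pixels.

```bash
python3 - <<'E'
from h import *
im=cv2.imread('pics/d.png');cv2.imwrite('pics/e.png',cv2.resize(im[0:145,320:500],(720,580),interpolation=2))
for n,uv,z in [('plate',(343,14),.008),('plate',(343,132),.008)]: print(n,atz('wrist',uv,z))
for n,uv,z in [('beam',(466,14),.166),('beam',(450,124),.166)]: print(n,atz('wrist',uv,z))
E
```

```text
plate [0.467 0.376 0.008]
plate [0.501 0.222 0.008]
beam [0.577 0.367 0.166]
beam [0.595 0.269 0.166]
```

View pics/e.png

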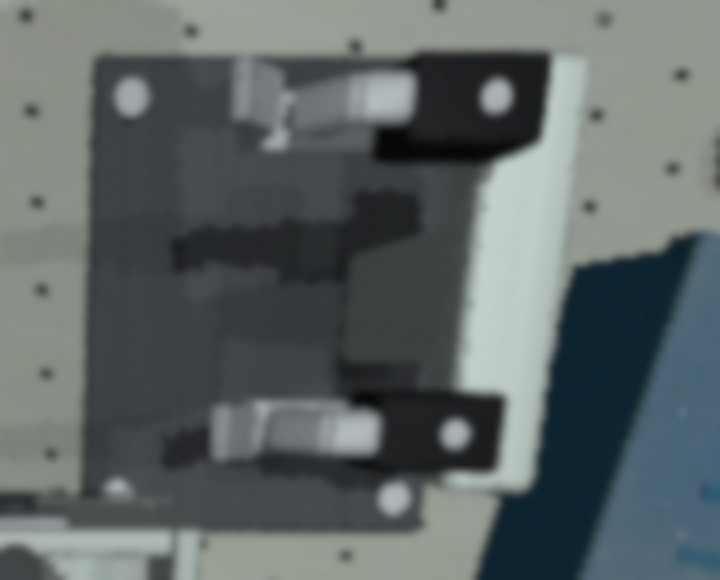

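```bash
python3 - <<'E'
from h import *
for n,a,b,z in [('tips',(233,90),(212,432),.209),('screws',(497,97),(456,434),.201),('plate',(95,57),(83,490),.008),('beamL',(481,160),(456,390),.166),('beamR',(585,57),(535,490),.166)]:
    f=lambda p:atz('wrist',(320+p[0]/4,p[1]/4),z)
    A,B=f(a),f(b);d=A-B;print(n,A,B,'mid',(A+B)/2,'len',np.linalg.norm(d),'yaw',np.arctan2(-d[0],d[1]))
E
```

```text
tips [0.494 0.335 0.209] [0.506 0.269 0.209] mid [0.5   0.302 0.209] len 0.0670820393249937 yaw 0.17985349979247842
screws [0.55  0.346 0.201] [0.563 0.28  0.201] mid [0.5565 0.313  0.201 ] len 0.06726812023536848 yaw 0.19448011621510433
plate [0.468 0.376 0.008] [0.495 0.236 0.008] mid [0.4815 0.306  0.008 ] len 0.14257980221616243 yaw 0.19051808919364893
beamL [0.56  0.341 0.166] [0.571 0.29  0.166] mid [0.5655 0.3155 0.166 ] len 0.052172789842982355 yaw 0.21243202050874008
beamR [0.577 0.366 0.166] [0.598 0.271 0.166] mid [0.5875 0.3185 0.166 ] len 0.0972933707916423 yaw 0.21755411913400863
```

```bash
python3 -m jog '{"delta_pos": [[0.86,-0.2,0],[0.86,-0.2,0],[0.86,-0.2,0],[0,0,0],[0,0,0]], "yaw": [0,0,0,0,0], "grip": [1,1,1,1,1]}'
python3 -m jog '{"delta_pos": [[0,0,0.5],[0,0,0.9],[0,0,0.9],[0,0,0],[0,0,0]], "yaw": [0,0,0,0,0], "grip": [1,1,1,1,1]}'
```

```text
clock: 7.13
tcp_pos: [0.4317, 0.2891, 0.386]
eef_rot: [3.142, -0.0, 1.775]
wrist_force: [1.0, -0.6, -2.9]
opening: 0.013
grip_force: 58.8
clock: 7.55
tcp_pos: [0.4315, 0.286, 0.2925]
eef_rot: [-3.136, 0.002, 1.77]
wrist_force: [0.1, 0.1, -1.7]
opening: 0.0132
grip_force: 59.3
```

```bash
python3 -m jog '{"delta_pos": [[0,0,0.8],[0,0,0.85],[0,0,0],[0,0,0],[0,0,0]], "yaw": [0,0,0,0,0], "grip": [1,1,1,1,1]}'
python3 - <<'E'
from h import *
for c in ["scene","side","wrist"]:
    im=imaging.read_camera(c)
    if c=='side': cv2.imwrite('pics/f.png',cv2.resize(im[140:300,290:450],(600,600),interpolation=2))
    for q in ["seat","grip","bar_a","hook_left"]: print(c,q,[(round(d['score'],2),np.round(d['point'],3).tolist()) for d in imaging.place_of(c,q)[:2]])
s=telemetry.read_state();print(s['tcp_pos'],s['eef_rot'])
e=np.array([.516,.3045,.225])-s['tcp_pos'];a=s['eef_rot'][2]
print('tool delta to seat',e[0]*np.cos(a)+e[1]*np.sin(a), e[0]*np.sin(a)-e[1]*np.cos(a))
E
```

```text
clock: 7.97
tcp_pos: [0.4349, 0.2885, 0.231]
eef_rot: [3.137, -0.001, 1.77]
wrist_force: [0.8, -0.1, -1.9]
opening: 0.0128
grip_force: 59.4
scene seat [(0.49, [0.431, 0.321, 0.234])]
scene grip [(0.56, [0.432, 0.288, 0.232])]
scene bar_a [(0.97, [0.441, 0.255, 0.233]), (0.74, [0.429, 0.321, 0.235])]
scene hook_left [(0.56, [0.511, 0.337, 0.18]), (0.45, [0.433, 0.288, 0.11])]
side seat [(0.68, [0.513, 0.304, 0.174])]
side grip [(0.79, [0.439, 0.289, 0.23])]
side bar_a [(0.88, [0.44, 0.258, 0.229]), (0.79, [0.431, 0.325, 0.234])]
side hook_left [(0.95, [0.508, 0.341, 0.177])]
wrist seat [(0.94, [0.517, 0.306, 0.179]), (0.31, [0.608, 0.161, 0.001])]
wrist grip [(0.72, [0.515, 0.305, 0.178])]
wrist bar_a [(0.67, [0.441, 0.256, 0.226]), (0.56, [0.423, 0.321, 0.231])]
wrist hook_left [(0.96, [0.507, 0.339, 0.178])]
[0.43254876 0.28757267 0.22789608] [-3.14132151e+00  9.42502123e-05  1.77081475e+00]
tool delta to seat 9.137169792554356e-06 0.0851507101440867
```

View pics/f.png

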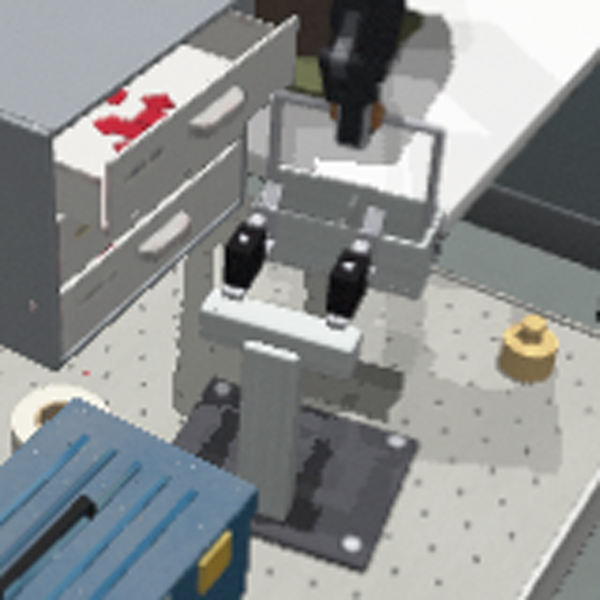

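The caddy stands off level with the rack, and both posts lie outside the two hooks. Now moving in along the hook x-axis.

```bash
python3 -m jog '{"delta_pos": [[0,0.3,0.05],[0,0.4,0],[0,0.4,0],[0,0.4,0],[0,0.4,0]], "yaw": [0,0,0,0,0], "grip": [1,1,1,1,1]}'
python3 -m jog '{"delta_pos": [[0,0.2,0],[0,0,0],[0,0,0]], "yaw": [0,0,0], "grip": [1,1,1]}'
python3 - <<'E'
from h import *
for c in ["scene","side"]:
    im=imaging.read_camera(c)
    for q in ["seat","grip","bar_a","hook_left","hook_right"]: print(c,q,[(round(d['score'],2),np.round(d['point'],3).tolist()) for d in imaging.place_of(c,q)[:2]])
s=telemetry.read_state();print(s['tcp_pos'],s['eef_rot'],s['wrist_force'])
e=np.array([.516,.3045,.225])-s['tcp_pos'];a=s['eef_rot'][2]
print('tool delta to seat',e[0]*np.cos(a)+e[1]*np.sin(a), e[0]*np.sin(a)-e[1]*np.cos(a))
E
```

```text
clock: 9.13
tcp_pos: [0.5088, 0.303, 0.2257]
eef_rot: [3.141, 0.0, 1.771]
wrist_force: [0.2, 0.0, -1.7]
opening: 0.0131
grip_force: 59.4
clock: 9.38
tcp_pos: [0.515, 0.3041, 0.2254]
eef_rot: [-3.14, 0.0, 1.77]
wrist_force: [-0.3, -0.4, -2.6]
opening: 0.0132
grip_force: 59.4
scene seat [(0.59, [0.514, 0.305, 0.177])]
scene grip [(0.92, [0.511, 0.303, 0.23])]
scene bar_a [(0.97, [0.52, 0.271, 0.226]), (0.68, [0.509, 0.337, 0.227])]
scene hook_left [(0.92, [0.51, 0.336, 0.177]), (0.69, [0.511, 0.304, 0.107])]
scene hook_right [(0.96, [0.521, 0.271, 0.18]), (0.56, [0.511, 0.302, 0.228])]
side seat [(0.6, [0.513, 0.302, 0.174])]
side grip [(0.84, [0.515, 0.302, 0.226])]
side bar_a [(0.87, [0.523, 0.272, 0.224]), (0.63, [0.478, -0.195, -0.005])]
side hook_left [(0.78, [0.505, 0.34, 0.179]), (0.53, [0.516, 0.308, -0.003])]
side hook_right [(0.67, [0.522, 0.27, 0.174])]
[0.51481953 0.30428845 0.22614242] [ 3.14142957e+00 -1.88273918e-06  1.77094231e+00] [-0.55243137 -0.17617116 -1.67787541]
tool delta to seat -2.736406630573059e-05 0.0011989595991673564
```

```bash
python3 -m jog '{"delta_pos": [[0,0.03,0.25],[0,0,0.25],[0,0,0.25],[0,0,0],[0,0,0]], "yaw": [0,0,0,0,0], "grip": [1,1,1,1,1]}'
```

```text
clock: 10.4
tcp_pos: [0.5158, 0.3042, 0.1945]
eef_rot: [-3.139, 0.001, 1.771]
wrist_force: [0.4, -0.0, -1.6]
opening: 0.0131
grip_force: 59.3
```

```bash
python3 -m jog '{"delta_pos": [[0,0,0.06],[0,0,0.06],[0,0,0.06],[0,0,0]], "yaw": [0,0,0,0], "grip": [1,1,1,1]}'
python3 -m jog '{"delta_pos": [[0,0,0.06],[0,0,0.06],[0,0,0]], "yaw": [0,0,0], "grip": [1,1,1]}'
```

```text
clock: 10.73
tcp_pos: [0.5156, 0.3044, 0.1885]
eef_rot: [-3.141, 0.0, 1.771]
wrist_force: [-0.4, 0.2, -3.3]
opening: 0.0129
grip_force: 59.4
clock: 10.98
tcp_pos: [0.5153, 0.3047, 0.1853]
eef_rot: [-3.141, -0.001, 1.77]
wrist_force: [-4.3, -0.3, 4.2]
opening: 0.013
grip_force: 60.4
```

```bash
python3 -m jog '{"delta_pos": [[0,0,0.06],[0,0,0.06],[0,0,0]], "yaw": [0,0,0], "grip": [1,1,1]}'
python3 -m jog '{"delta_pos": [[0,0,0.06],[0,0,0.06],[0,0,0]], "yaw": [0,0,0], "grip": [1,1,1]}'
```

```text
clock: 11.23
tcp_pos: [0.5152, 0.305, 0.1805]
eef_rot: [-3.141, -0.002, 1.77]
wrist_force: [-3.6, 2.5, 1.8]
opening: 0.0132
grip_force: 59.9
clock: 11.48
tcp_pos: [0.5163, 0.3042, 0.1734]
eef_rot: [-3.142, 0.001, 1.771]
wrist_force: [0.0, -0.8, -2.1]
opening: 0.0133
grip_force: 59.4
```

```bash
python3 -m jog '{"delta_pos": [[0,0,0.05],[0,0,0.05],[0,0,0]], "yaw": [0,0,0], "grip": [1,1,1]}'
```

```text
clock: 11.73
tcp_pos: [0.5168, 0.3045, 0.173]
eef_rot: [3.139, 0.0, 1.771]
wrist_force: [-5.2, -2.3, 12.9]
opening: 0.0131
grip_force: 61.8
```

```bash
python3 -m jog '{"delta_pos": [[0,0,0.05],[0,0,0]], "yaw": [0,0], "grip": [1,1]}'
```

```text
clock: 11.9
tcp_pos: [0.5171, 0.3046, 0.1729]
eef_rot: [3.137, -0.0, 1.771]
wrist_force: [-7.6, -4.7, 23.5]
opening: 0.0131
grip_force: 63.1
```

```bash
python3 -m jog '{"delta_pos": [[0,0,0.04],[0,0,0],[0,0,0]], "yaw": [0,0,0], "grip": [1,1,1]}'
python3 - <<'E'
from h import *
for c in ["scene","side"]:
    im=imaging.read_camera(c)
    if c=='side': cv2.imwrite('pics/g.png',cv2.resize(im[140:300,290:450],(600,600),interpolation=2))
    for q in ["seat","grip","bar_a","caddy"]: print(c,q,[(round(d['score'],2),np.round(d['point'],3).tolist()) for d in imaging.place_of(c,q)[:2]])
s=telemetry.read_state();print(s['tcp_pos'],s['eef_rot'],s['wrist_force'],s['wrist_torque'])
E
```

```text
clock: 12.15
tcp_pos: [0.5174, 0.3047, 0.1728]
eef_rot: [3.136, -0.001, 1.771]
wrist_force: [-10.0, -4.5, 29.9]
opening: 0.0132
grip_force: 64.3
scene seat [(0.84, [0.518, 0.305, 0.177])]
scene grip [(0.6, [0.514, 0.305, 0.177]), (0.17, [0.511, 0.309, 0.176])]
scene bar_a [(0.76, [0.524, 0.272, 0.175]), (0.7, [0.512, 0.342, 0.174])]
scene caddy [(0.62, [0.514, 0.304, 0.055])]
side seat [(0.9, [0.513, 0.305, 0.172])]
side grip [(0.95, [0.517, 0.305, 0.175])]
side bar_a [(0.67, [0.527, 0.276, 0.172]), (0.55, [0.513, 0.34, 0.175])]
side caddy [(0.64, [0.519, 0.305, 0.053])]
[0.51734149 0.30469986 0.17278011] [ 3.13581160e+00 -6.33998900e-04  1.77126554e+00] [-9.21856857 -4.3910331  31.8518385 ] [-0.76516979  1.39661112 -0.04615419]
```

View pics/g.png

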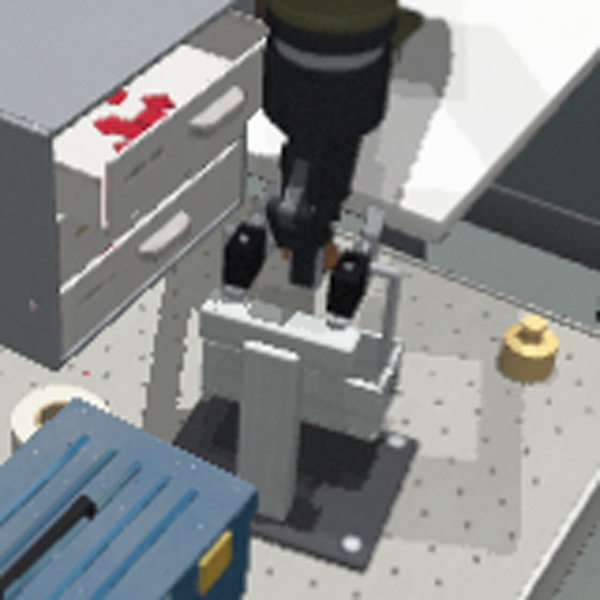

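The caddy hangs in both hooks, with the bar at z ≈ 0.174 on both sides. It rests on the hard stop at about 32 N, so I'm handing it in.

```bash
python3 -c "
from rig import env
print(env.job_done())"
```

```text
the job is handed in; nothing more can be done
None
```

The caddy hangs fully home in both rack hooks, with the gripper still holding the grip and pressing down at about 32 N; I handed the job in just after 12 s on the clock, and the bottle, weight and tape were not touched.

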